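Isolate the finishing machine and hold its hood open

ROBOT

A 7-joint arm with a two-finger parallel gripper is mounted at the origin on the work surface. World frame = base frame: x ahead of the robot, y to its left, z up, the work surface at z = 0. Lengths are in m, angles in rad, forces in N, time in s.
With the tool pointing down it reaches from about 0.425 to 0.925 m from the base axis. Payload 6.8 kg.
Tool frame: the origin (TCP) lies at the very end of the fingers, on their centre line; the grasp point (between the pads) lies 19 mm behind it; z points along the fingers, x is the direction in which the jaws open and shut, and the axes are right-handed (so a half turn about z gives the same grasp; the last joint's range is limited). The gripper opens to 85 mm and grips with 20 to 120 N. Pads are 22 mm wide; open, the fingers measure 114 mm over their backs; the gripper's body (76 mm by 85 mm) begins 54 mm behind the grasp point. The pads swing forward as they close: fully open they stand 13 mm farther back than shut.
Start: joints at [1.15, 0.477, 0.022, 1.555, -0.011, 1.109, -0.083], TCP at [0.208, -0.642, 0.231] pointing down, gripper open.
Joint ranges: [-2.96, 2.96], [-0.34, 2.1], [-1.41, 1.46], [0.24, 2.44], [-1.37, 4.51], [0.17, 1.92], [-2.96, 2.96]. Speed limits (rad/s): [2.39, 2.39, 3.14, 3.14, 3.14, 3.14, 3.14].

INTERFACE

Orientations are given as a rotation vector (axis times angle).
In Python, from bench import r, grab_frame gives the robot as it stands. The module is installed in compiled form; this text tells all that it offers.
- The arm moves only by the tool send_rows, never from a script. Its argument "series" is a list of rows, each a list of 2 entries, a list of its own where there are three numbers: the shift along the tool's x, y, z in m, then the turn, a rotation vector about the tool's x, y, z in units of 5 degrees (1.0 is 5 degrees). A call has 1 to 20 rows; each row shifts and turns the commanded pose from where the row before left it, along the tool's axes as they then stand; what a row does not reach is not made up. A row lasts 1/8 s, in which the tool goes at most 62.5 mm and 10.7 degrees, less where a joint would pass 70% of its speed; a pose out of reach is approached as far as the arm can. A call is refused whole if a number of a shift passes 0.0625 or a number of a turn 1, either way. A call with a gripper value outside its range is refused whole. "fingers" is the closure in counts, from 0 (fully open) to 255 (shut), set as the call begins (left out, the last holds). The fingers move at their own pace and stop on an object; "grip_force" is the grip in N (left out, the last holds). Time passes only in rows, so rows that do not move let the fingers close. It gives the time, the measured TCP pose, the force and the opening at its end, in the units of the state.
- r.get_obs(): the state, without advancing time (a new reading comes with each control period).
- grab_frame(name): name is "scene" or "top" or "wrist"; returns a dict with "frame" (480x640x3 uint8, red, green, blue), "fx", "fy", "cx", "cy" (pixels), "origin" and "rotation" of the camera in the world; the wrist camera has in their place "T_tool_cam" (4x4, takes a point from camera to tool coordinates, whose origin is the TCP and whose axes are the tool frame's). Camera axes: x right, y down, z forward; pixel columns grow to the right and rows downward; lengths in m; the calibration is good to about 2 mm. The wrist camera is an equidistant fisheye: a pixel r from the principal point sees the ray r / f radians off the axis. A picture is of the moment at which its call begins: read the wrist's pose just before it. There is no depth.
- r.hand_in(): hands the job in, once; it reports no verdict.
The state is a dict: "clock": time; "joints": joint angles; "qvel": joint speeds; "tau": joint torques, N m; "tcp_pos": TCP position; "orientation": TCP orientation; "contact_force": force on the tool from outside, world axes, zero at the start; "moment": the same for the moment, N m; "grip_width": finger opening in m.
Only numpy, scipy, OpenCV 4.12 (cv2) and the standard library are available. Lean on these libraries where they do the work, as an engineer would, in place of code of your own. Each camera call takes 0.05 s, during which the arm holds its last target.

TASK

The wheels of the shoe-finishing machine are to be inspected: first pull the isolating plug out of the isolator box and put it in the open tub. Then lift the machine's hood by its bar handle and hold it open at 50 degrees; finish while still holding it there, because it falls shut when let go. Do not lift the hood while the plug is still in its socket, and leave the other things on the bench where they are.

Things in the scene. Friction and masses are not known exactly. Their poses are not given: they have to be found in the camera images.
- plug_head (a point): Centre of the head of the isolating plug: a black block 46 mm long (its x), 28 mm wide (its y), 50 mm high (its z up), standing upright on top of the isolator box. A steel square shank, 18 x 18 mm, goes 24 mm down from the head's underside into the socket. This point lies 25 mm above the head's underside and 49 mm above the shank's foot.
- socket (a point): Mouth of the square socket (20 x 20 mm, 27 mm deep) in the middle of the top of the isolator box, a grey block fixed to the bench, 110 mm (its x) x 120 mm (its y) x 70 mm high. With the plug in, the head's underside rests on the top face, round this point. z up.
- plug: The whole isolating plug, origin at the foot of the shank, axes as for its head. Weight about 90 g. It is pulled straight up; a sprung detent holds it with about 10 to 20 N over the first 10 mm, then it only rubs lightly until it is out.
- tub: Open square steel tub fixed to the bench, 170 x 170 mm outside, 50 mm high, wall and floor 4 mm; origin at the centre of its underside, z up. The isolator box and the tub may change places.
- hood (a joint): Opening angle of the hood, rad: 0 shut, 0.873 is 50 degrees, stop at 1.4. Gravity and a light spring shut it from every angle; it takes about 3 to 7 N upwards at the handle to hold.
- handle (a point): Middle of the bar handle on the hood: a round steel bar 12 mm thick and 120 mm long, level, running along the hood's own x. It stands 42 mm (to the bar's centre) in front of the hood's front face, which lies towards +y of the handle; the bar's centre is 10 mm below the hood's top face. The axes turn with the hood: shut, y points level from the handle towards the hinge and z up. The bar may turn between gripping fingers as the hood swings.
- hinge (a point): Point on the hood's hinge axis, in the middle of its length, fixed to the machine. The axis is this frame's x, level; z up. With the hood shut the handle lies at y = -242 mm, z = +40 mm in this frame; opening swings it up and towards +y. The machine is a green box 300 mm (x) x 200 mm (y) x 100 mm high with a motor on its +x end, and the hood, an aluminium cover 280 x 200 x 50 mm, hinges along its +y top edge, 105 mm above the bench.
- polish: Bystander: flat round tin, 72 mm across, 32 mm high; origin under its centre.
- glue: Bystander: can, 64 mm across, 130 mm high; origin under its centre.
- jar: Bystander: small jar, 50 mm across, 70 mm high; origin under its centre.
- hammer: Bystander: hammer lying on the bench; origin under its middle.
- brush: Bystander: shoe brush 160 x 55 x 45 mm; origin under its centre.
- awl: Bystander: screwdriver lying on the bench, about 200 mm long; origin under its middle.
Things that resemble listed ones, but are neither listed nor needed, are in the scene too. What is shaped like the tub but orange is not meant. Of the things that look like the part that bears socket, the larger one is meant.

How it is judged:
By the outcome, as a careful person would: the job done as asked, in the order asked, and still so for the second after the job is handed in, while the arm keeps its last pose, push and grip.
It also fails if it takes over 58 s, if anything falls off the work surface, if the arm or the gripper's body presses on something with over 40 N, if the wrist force passes 120 N, or if a joint passes its speed limit or range.

## Working session

There is one attempt and no reset: what is moved stays moved. The work goes in short steps, Python scripts to look and compute and a tool call to move; the robot and the scene stay as the last step left them, time stands still between calls to the robot, and variables do not carry over. Pictures are saved under pics/ and viewed, and the job is handed in when it is done.

Besides the shell and the picture viewer there is one more tool, called as name([rows], argument=value, ...), one row to a line, values as JSON. send_rows: Moves the arm, as the interface text tells. Its arguments: {"type":"object","properties":{"series":{"type":"array"},"fingers":{"type":"number"},"grip_force":{"type":"number"}},"required":["series"]}

```bash
mkdir -p pics
python3 - <<'E'
from bench import r, grab_frame
import cv2,numpy as np
o=r.get_obs(); print(o)
for n in ["scene","top","wrist"]:
    f=grab_frame(n); cv2.imwrite(f"pics/{n}0.png",f["frame"][:,:,::-1])
    print({k:v for k,v in f.items() if k!="frame"})
E
```

```text
{'clock': 0.0, 'joints': array([ 1.14994177,  0.47778176,  0.02234953,  1.55645358, -0.01153553,
        1.10933607, -0.08312666]), 'qvel': array([ 1.72082660e-03,  1.17455085e-04,  2.98672839e-04,  1.85452790e-04,
       -7.55690997e-05,  5.92766531e-04, -1.44844350e-03]), 'tau': array([-1.73717017e-04, -5.96457839e+01,  1.60796955e+00, -2.81199503e+01,
        1.24835019e-02,  9.23757761e-03, -7.82318892e-06]), 'tcp_pos': array([ 0.20748708, -0.64168311,  0.23033732]), 'orientation': array([-2.53946921e+00,  1.84781641e+00,  2.44788191e-03]), 'contact_force': array([-0.60838961, -1.21601148, -0.0178725 ]), 'moment': array([ 0.00159021,  0.04639171, -0.02165266]), 'grip_width': 0.08524178258618614}
{'fx': 438.674779279918, 'fy': 438.674779279918, 'cx': 314.76425215470965, 'cy': 239.41626953995694, 'origin': array([ 1.22444947, -0.54415624,  0.80118167]), 'rotation': array([-2.0512486 , -1.01310501,  0.48903594])}
{'fx': 565.8099103073725, 'fy': 565.8099103073725, 'cx': 313.9924525618362, 'cy': 240.35375518281833, 'origin': array([ 0.39989689, -0.01211854,  1.5905995 ]), 'rotation': array([-2.16864298,  2.19057301, -0.08824639])}
{'fx': 371.64829954431775, 'fy': 371.64829954431775, 'cx': 322.79337106465937, 'cy': 238.93477720717007, 'T_tool_cam': array([[ 9.99999705e-01,  7.51545545e-04, -1.56942369e-04,
         4.87701121e-04],
       [-6.79963650e-04,  9.61869269e-01,  2.73508771e-01,
        -6.91723010e-02],
       [ 3.56512340e-04, -2.73508584e-01,  9.61869496e-01,
        -1.43724596e-01],
       [ 0.00000000e+00,  0.00000000e+00,  0.00000000e+00,
         1.00000000e+00]])}
```

View pics/scene0.png

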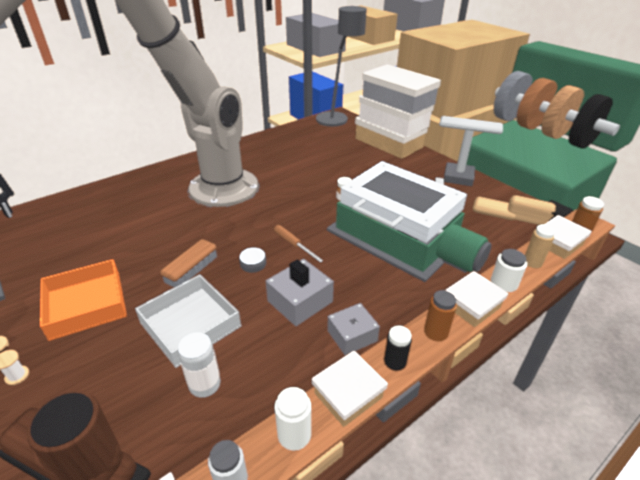

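View pics/top0.png

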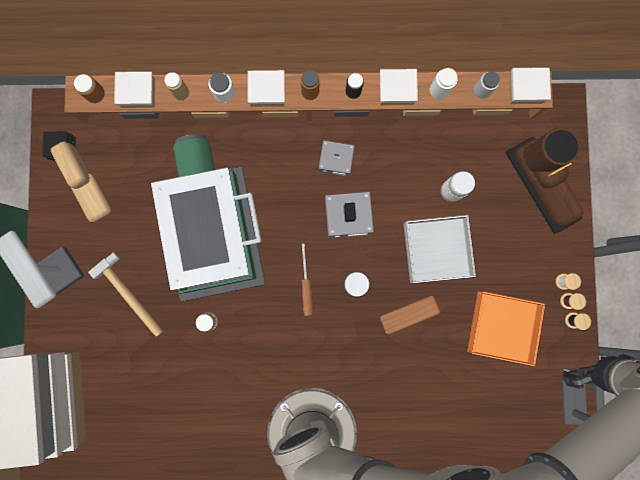

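View pics/wrist0.png

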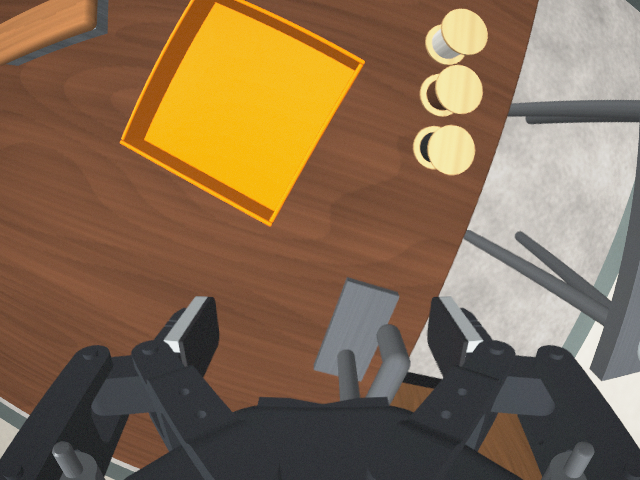

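```bash
cat > h.py <<'E'
import numpy as np,cv2
from scipy.spatial.transform import Rotation as R
from bench import r, grab_frame
def ray(f,u,v):
    d=np.array([(u-f["cx"])/f["fx"],(v-f["cy"])/f["fy"],1.]); return R.from_rotvec(f["rotation"]).apply(d)
def on(f,u,v,z):
    d=ray(f,u,v); o=f["origin"]; return o+d*(z-o[2])/d[2]
def proj(f,p):
    c=R.from_rotvec(f["rotation"]).inv().apply(np.asarray(p,float)-f["origin"]); return np.array([f["cx"]+f["fx"]*c[0]/c[2],f["cy"]+f["fy"]*c[1]/c[2]])
def wray(f,o,u,v):
    x=np.array([u-f["cx"],v-f["cy"]]);rr=np.hypot(*x);th=rr/f["fx"]
    d=np.array([*(x/rr*np.sin(th)),np.cos(th)])
    T=f["T_tool_cam"];Rt=R.from_rotvec(o["orientation"])
    return o["tcp_pos"]+Rt.apply(T[:3,3]),Rt.apply(T[:3,:3]@d)
def won(f,o,u,v,z):
    a,d=wray(f,o,u,v); return a+d*(z-a[2])/d[2]
def wproj(f,o,p):
    T=f["T_tool_cam"];Rt=R.from_rotvec(o["orientation"])
    c=T[:3,:3].T@(Rt.inv().apply(np.asarray(p)-o["tcp_pos"])-T[:3,3])
    th=np.arctan2(np.hypot(c[0],c[1]),c[2]);n=np.hypot(c[0],c[1])
    return np.array([f["cx"],f["cy"]])+f["fx"]*th*c[:2]/n
E
python3 - <<'E'
from h import *
im=cv2.imread("pics/top0.png")
a=cv2.resize(im[180:250,310:390],None,fx=5,fy=5,interpolation=cv2.INTER_CUBIC)
b=cv2.resize(im[150:310,140:275],None,fx=3,fy=3,interpolation=cv2.INTER_CUBIC)
c=np.zeros((480,800,3),np.uint8); c[:350,:400]=a; c[:480,400:800]=b[:480,:400]
cv2.imwrite("pics/crop1.png",c)
s=cv2.imread("pics/scene0.png")
cv2.imwrite("pics/crop2.png",cv2.resize(s[150:330,250:500],None,fx=3,fy=3,interpolation=cv2.INTER_CUBIC))
E
```

```text
(no output)
```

View pics/crop1.png

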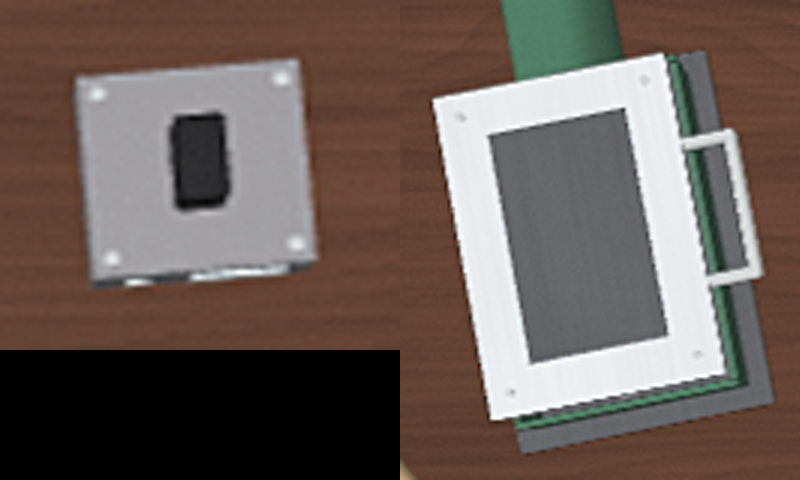

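View pics/crop2.png

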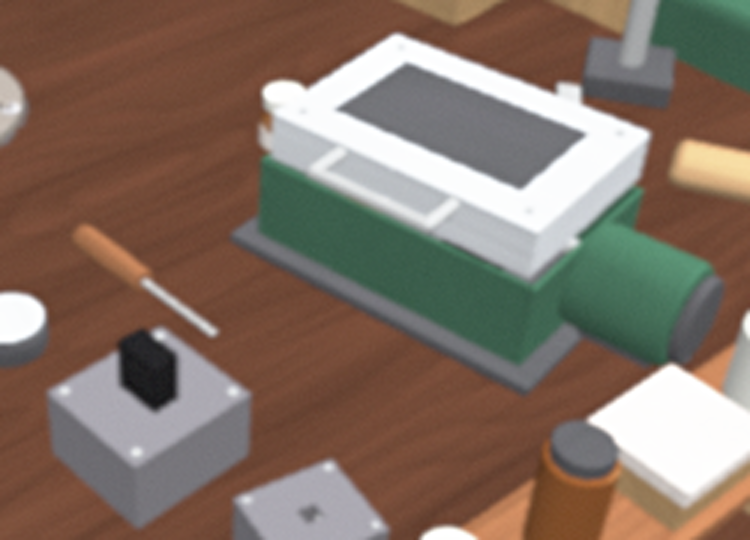

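Run:
```python
from h import *
f=grab_frame("top"); g=grab_frame("scene")
im=f["frame"]
L=lambda p:(310+(p[0]+.5)/5-.5,180+(p[1]+.5)/5-.5)
M=lambda p:(140+(p[0]-400+.5)/3-.5,150+(p[1]+.5)/3-.5)
def sh(n,ps,z):
    P=np.array([on(f,*p,z) for p in ps]);print(n,P.mean(0).round(4),[np.round(np.linalg.norm(P[i]-P[i-1]),4) for i in range(len(P))]);print(P[:,:2].round(4).tolist());return P
B=sh("box",[L(p) for p in [(76,75),(298,60),(316,258),(92,278)]],.07)
sh("plug",[L(p) for p in [(175,114),(222,112),(228,205),(180,209)]],.12)
H=sh("hood",[M(p) for p in [(433,98),(665,53),(726,377),(492,418)]],.155)
h=sh("handle",[M(p) for p in [(732,132),(756,274)]],.145)
# scene handle: ends in crop2 scale3 origin (250,150)
S=lambda p:(250+(p[0]+.5)/3-.5,150+(p[1]+.5)/3-.5)
print("scene handle",on(g,*S((313,168)),.145),on(g,*S((428,222)),.145))
print("proj top handle in scene crop",[ (proj(g,x)-[250,150])*3 for x in h])
sh("tub",[(404.5,220),(468,215.5),(475,278),(411,283)],.05)
cr=cv2.resize(im[205:295,395:485],None,fx=6,fy=6,interpolation=cv2.INTER_CUBIC)
cv2.imwrite("pics/tub.png",cr[:,:,::-1])
```

```text
box [ 0.597  -0.1067  0.07  ] [np.float64(0.111), np.float64(0.1208), np.float64(0.1084), np.float64(0.1215)]
[[0.6482, -0.0426], [0.6552, -0.1633], [0.5471, -0.1711], [0.5375, -0.05]]
plug [ 0.5945 -0.1067  0.12  ] [np.float64(0.0502), np.float64(0.0247), np.float64(0.0492), np.float64(0.0252)]
[[0.6189, -0.0933], [0.6197, -0.118], [0.5706, -0.1203], [0.5687, -0.0952]]
hood [0.5514 0.2802 0.155 ] [np.float64(0.2786), np.float64(0.2019), np.float64(0.2828), np.float64(0.1999)]
[[0.6707, 0.4058], [0.7077, 0.2073], [0.4298, 0.1552], [0.3973, 0.3524]]
handle [0.579  0.1408 0.145 ] [np.float64(0.1245), np.float64(0.1245)]
[[0.6404, 0.151], [0.5176, 0.1306]]
scene handle [0.51585161 0.1308442  0.145     ] [0.63543807 0.15393955 0.145     ]
proj top handle in scene crop [array([428.75526835, 225.01826713]), array([313.11481104, 167.95093964])]
tub [ 0.4985 -0.3545  0.05  ] [np.float64(0.1728), np.float64(0.1746), np.float64(0.1716), np.float64(0.1745)]
[[0.579, -0.2605], [0.5896, -0.4349], [0.4185, -0.4484], [0.4067, -0.2742]]
```

View pics/tub.png

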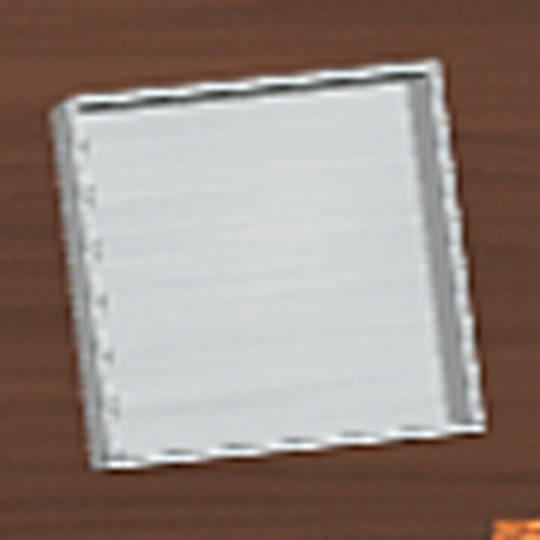

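```bash
cat >> h.py <<'E'
def plan(p,tx_deg=None):
    """shift in current tool axes to reach p; turn (5deg units, tool axes) to tool down with x at tx_deg"""
    o=r.get_obs();Rt=R.from_rotvec(o["orientation"]);M=Rt.as_matrix()
    print("t",round(float(o["clock"]),2),"tcp",o["tcp_pos"].round(4),"x ang",np.degrees(np.arctan2(M[1,0],M[0,0])).round(2),"z",M[:,2].round(3),"w",round(float(o["grip_width"]),4),"F",o["contact_force"].round(1))
    s=Rt.inv().apply(np.array(p)-o["tcp_pos"]);print("shift",s.round(4),"len",np.linalg.norm(s).round(3))
    if tx_deg is not None:
        a=np.radians(tx_deg);x=np.array([np.cos(a),np.sin(a),0]);z=np.array([0,0,-1.]);G=np.array([x,np.cross(z,x),z]).T
        print("turn/5deg",(np.degrees((Rt.inv()*R.from_matrix(G)).as_rotvec())/5).round(3))
E
python3 - <<'E'
from h import *
plan([.55,-.107,.21],-86)
E
```

```text
t 0.25 tcp [ 0.2076 -0.642   0.2309] x ang -72.08 z [-0.     0.001 -1.   ] w 0.0855 F [-0.8  0.  -0.4]
shift [-0.4037 -0.4904  0.0211] len 0.636
turn/5deg [2.000e-03 9.000e-03 2.784e+00]
```

Candidates (top view). Plug: the black block at (350,211) on the larger grey box (349,214). The smaller grey box at (337,157) and the black thing at (58,145) are not meant. Tub: the steel one at (440,249), not the orange one at (506,328). Handle: the only bar is at (246,219), on the green machine with its motor at (194,152). The crops above confirm these choices.

send_rows([
  [[-0.034,-0.041,0.002],[0,0,0]],
  [[-0.034,-0.041,0.002],[0,0,0]],
  [[-0.034,-0.041,0.002],[0,0,0]],
  [[-0.034,-0.041,0.002],[0,0,0]],
  [[-0.034,-0.041,0.002],[0,0,0]],
  [[-0.034,-0.041,0.002],[0,0,0]],
  [[-0.034,-0.041,0.002],[0,0,0]],
  [[-0.034,-0.041,0.002],[0,0,0]],
  [[-0.034,-0.041,0.002],[0,0,0]],
  [[-0.034,-0.041,0.002],[0,0,0]],
  [[-0.034,-0.041,0.002],[0,0,0]],
  [[-0.03,-0.04,0.0],[0,0,0]],
  [[0,0,0],[0,0,0.93]],
  [[0,0,0],[0,0,0.93]],
  [[0,0,0],[0,0,0.93]],
  [[0,0,0],[0,0,0]],
  [[0,0,0],[0,0,0]],
], fingers=0, grip_force=80)

```text
clock: 2.38
tcp_pos: [0.5506, -0.1068, 0.2093]
orientation: [2.299, -2.141, 0.0]
contact_force: [0.2, 0.3, 0.1]
grip_width: 0.0849
```

Run:
```python
from h import *
plan([.596,-.107,.08],-86)
o=r.get_obs();f=grab_frame("wrist");cv2.imwrite("pics/w1.png",f["frame"][:,:,::-1])
for z in (.12,.07): print(wproj(f,o,[.596,-.107,z]))
```

```text
t 2.38 tcp [ 0.5506 -0.1068  0.2093] x ang -85.94 z [ 0. -0. -1.] w 0.0849 F [0.2 0.3 0.1]
shift [ 0.0034 -0.0453  0.1293] len 0.137
turn/5deg [-0.    -0.     0.012]
[327.5209255  174.06803048]
[326.73721877 167.36755548]
```

View pics/w1.png

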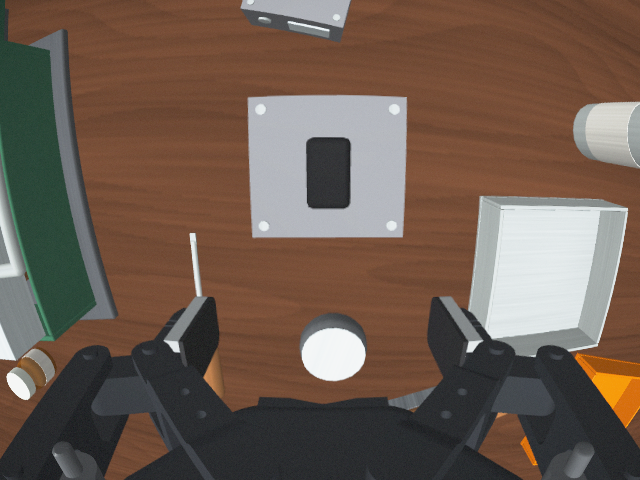

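The plug head is at (328.5,173), squarely aligned and on the larger box, whose top centre is near (327.5,167). It agrees within 1 px with the position predicted from the top view. Going down.

Run:
```python
from h import *
o=r.get_obs();f=grab_frame("wrist")
p=won(f,o,328.5,172.8,.12);print(p)
plan([p[0],p[1],.080],-86)
```

```text
[ 0.59684041 -0.10759102  0.12      ]
t 2.48 tcp [ 0.5506 -0.1068  0.2093] x ang -85.98 z [ 0. -0. -1.] w 0.0856 F [-0.  -0.2 -0.7]
shift [ 0.004  -0.0461  0.1293] len 0.137
turn/5deg [-0.    -0.     0.004]
```

send_rows([
  [[0.002,-0.023,0],[0,0,0]],
  [[0.002,-0.023,0.02],[0,0,0]],
  [[0,0,0.04],[0,0,0]],
  [[0,0,0.035],[0,0,0]],
  [[0,0,0.022],[0,0,0]],
  [[0,0,0.012],[0,0,0]],
  [[0,0,0],[0,0,0]],
  [[0,0,0],[0,0,0]],
])

```text
clock: 3.48
tcp_pos: [0.5976, -0.1077, 0.0814]
orientation: [-2.296, 2.142, -0.002]
contact_force: [-0.8, -0.9, 0.3]
grip_width: 0.0854
```

send_rows([
  [[0,0,0],[0,0,0]],
  [[0,0,0],[0,0,0]],
  [[0,0,0],[0,0,0]],
  [[0,0,0],[0,0,0]],
  [[0,0,0],[0,0,0]],
  [[0,0,0],[0,0,0]],
  [[0,0,0],[0,0,0]],
  [[0,0,0],[0,0,0]],
], fingers=255, grip_force=80)

```text
clock: 4.47
tcp_pos: [0.5972, -0.1076, 0.0808]
orientation: [-2.297, 2.143, -0.001]
contact_force: [0.0, -0.7, 5.4]
grip_width: 0.0269
```

Run:
```python
from h import *
plan([.5968,-.1076,.20],-86)
o=r.get_obs();f=grab_frame("wrist");cv2.imwrite("pics/w2.png",f["frame"][:,:,::-1])
```

```text
t 4.47 tcp [ 0.5972 -0.1076  0.0808] x ang -86.03 z [ 0.001 -0.    -1.   ] w 0.0269 F [ 0.  -0.7  5.4]
shift [-0.      0.0003 -0.1192] len 0.119
turn/5deg [-0.01  -0.002 -0.006]
```

View pics/w2.png

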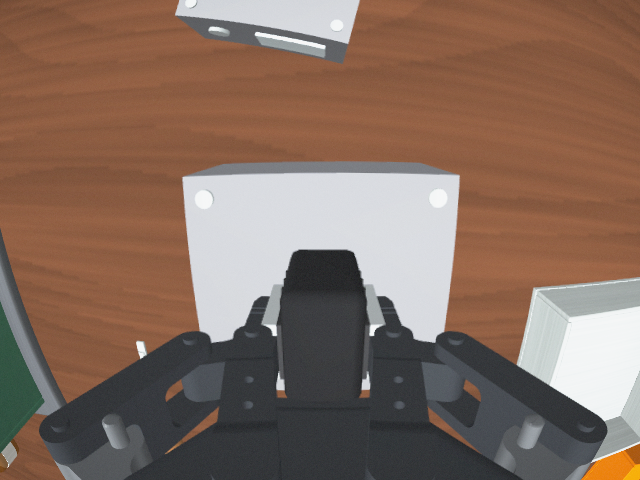

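The plug head is held centrally between the pads at (325,320), width 27 mm. Pulling straight up, slowly at first.

send_rows([
  [[0,0,-0.003],[0,0,0]],
  [[0,0,-0.003],[0,0,0]],
  [[0,0,-0.003],[0,0,0]],
  [[0,0,-0.003],[0,0,0]],
  [[0,0,-0.004],[0,0,0]],
  [[0,0,-0.006],[0,0,0]],
  [[0,0,-0.01],[0,0,0]],
  [[0,0,-0.015],[0,0,0]],
  [[0,0,-0.02],[0,0,0]],
  [[0,0,-0.02],[0,0,0]],
  [[0,0,-0.015],[0,0,0]],
  [[0,0,0],[0,0,0]],
])

```text
clock: 6.02
tcp_pos: [0.5977, -0.1077, 0.184]
orientation: [-2.296, 2.142, -0.004]
contact_force: [0.2, 0.0, -1.0]
grip_width: 0.0273
```

Run:
```python
from h import *
plan([.4985,-.3545,.17],-86)
for n in ["wrist","scene"]:
    f=grab_frame(n);cv2.imwrite(f"pics/{n}3.png",f["frame"][:,:,::-1])
```

```text
t 6.03 tcp [ 0.5977 -0.1077  0.184 ] x ang -86.03 z [ 0.003 -0.    -1.   ] w 0.0273 F [ 0.2  0.  -1. ]
shift [0.2393 0.1161 0.0138] len 0.266
turn/5deg [-0.034 -0.008 -0.007]
```

View pics/scene3.png

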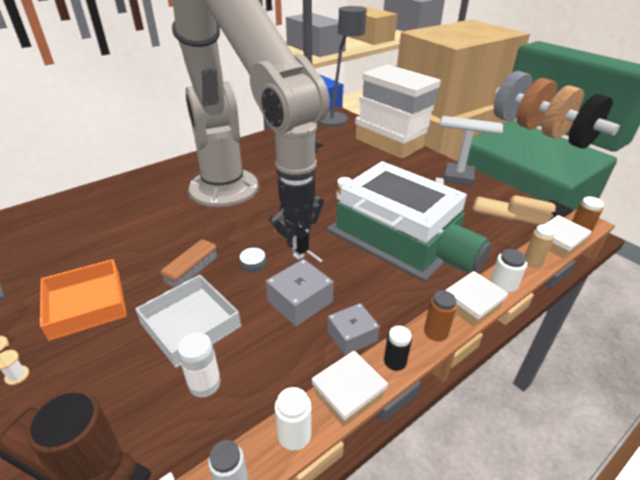

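The plug is out, with its steel shank visible below the fingers at about (303,255); the isolator box is now empty. Moving to the tub centre.

send_rows([
  [[0.03,0.014,0],[0,0,0]],
  [[0.045,0.022,0],[0,0,0]],
  [[0.045,0.022,0],[0,0,0]],
  [[0.045,0.022,0],[0,0,0]],
  [[0.045,0.022,0],[0,0,0]],
  [[0.029,0.014,0],[0,0,0]],
  [[0,0,0.02],[0,0,0]],
  [[0,0,0.04],[0,0,0]],
  [[0,0,0.04],[0,0,0]],
  [[0,0,0.025],[0,0,0]],
  [[0,0,0.01],[0,0,0]],
  [[0,0,0.006],[0,0,0]],
  [[0,0,0],[0,0,0]],
])

```text
clock: 7.75
tcp_pos: [0.4979, -0.3542, 0.0416]
orientation: [-2.297, 2.143, -0.001]
contact_force: [0.5, 0.3, 0.3]
grip_width: 0.0269
```

Run:
```python
from h import *
plan([.4985,-.3545,.042],-86)
for n in ["wrist","scene"]:
    f=grab_frame(n);cv2.imwrite(f"pics/{n}4.png",f["frame"][:,:,::-1])
```

```text
t 7.75 tcp [ 0.4979 -0.3542  0.0416] x ang -86.02 z [ 0. -0. -1.] w 0.0269 F [0.5 0.3 0.3]
shift [ 0.0004 -0.0006 -0.0004] len 0.001
turn/5deg [-0.005 -0.004 -0.005]
```

View pics/wrist4.png

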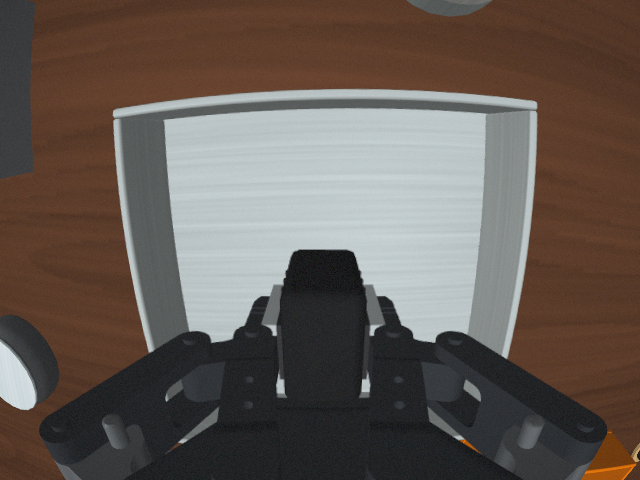

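The head (325,320) is centred inside the steel tub, whose walls are at about x=120 to 535. Releasing and rising.

send_rows([
  [[0,0,0],[0,0,0]],
  [[0,0,0],[0,0,0]],
  [[0,0,0],[0,0,0]],
  [[0,0,0],[0,0,0]],
  [[0,0,0],[0,0,0]],
  [[0,0,0],[0,0,0]],
  [[0,0,-0.02],[0,0,0]],
  [[0,0,-0.04],[0,0,0]],
  [[0,0,-0.05],[0,0,0]],
  [[0,0,-0.06],[0,0,0]],
  [[0,0,-0.04],[0,0,0]],
  [[0,0,0],[0,0,0]],
], fingers=0)

```text
clock: 9.35
tcp_pos: [0.4995, -0.3552, 0.257]
orientation: [-2.296, 2.142, -0.014]
contact_force: [0.1, -0.3, -0.3]
grip_width: 0.0853
```

Run:
```python
from h import *
plan([.55,.09,.25],-79.5)
for n in ["wrist","scene"]:
    f=grab_frame(n);cv2.imwrite(f"pics/{n}5.png",f["frame"][:,:,::-1])
```

```text
t 9.35 tcp [ 0.4995 -0.3552  0.257 ] x ang -86.04 z [ 0.008 -0.005 -1.   ] w 0.0853 F [ 0.1 -0.3 -0.3]
shift [-0.4407 -0.081   0.0053] len 0.448
turn/5deg [-0.081 -0.066 -1.308]
```

View pics/wrist5.png

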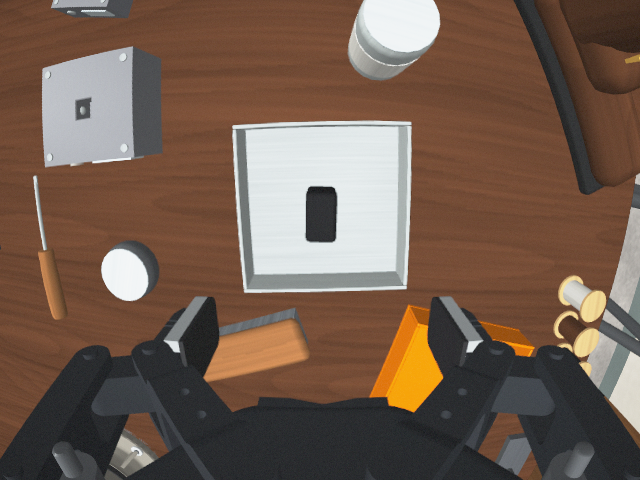

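The plug stands upright in the steel tub at (321,214). The socket at (84,109) is empty. Moving to view the hood handle, with the fingers partly closed so they fit between the bar and the hood.

send_rows([
  [[-0.03,-0.006,0],[0,0,0]],
  [[-0.05,-0.009,0],[0,0,0]],
  [[-0.05,-0.009,0],[0,0,0]],
  [[-0.05,-0.009,0],[0,0,0]],
  [[-0.05,-0.009,0],[0,0,0]],
  [[-0.05,-0.009,0],[0,0,0]],
  [[-0.05,-0.009,0],[0,0,0]],
  [[-0.05,-0.009,0],[0,0,0]],
  [[-0.04,-0.007,0],[0,0,0]],
  [[-0.02,-0.004,0],[0,0,0]],
  [[0,0,0],[0,0,-0.65]],
  [[0,0,0],[0,0,-0.65]],
  [[0,0,0],[0,0,0]],
  [[0,0,0],[0,0,0]],
], fingers=160, grip_force=60)

```text
clock: 11.2
tcp_pos: [0.5465, 0.0902, 0.2506]
orientation: [2.413, -2.01, -0.001]
contact_force: [0.7, -0.3, -0.5]
grip_width: 0.0318
```

Run:
```python
from h import *
plan([.579,.1408,.126],-79.5)
o=r.get_obs();f=grab_frame("wrist");cv2.imwrite("pics/w6.png",f["frame"][:,:,::-1])
for p in ([.6404,.151,.145],[.5176,.1306,.145],[.579,.1408,.145]): print(wproj(f,o,p))
```

```text
t 11.2 tcp [0.5465 0.0902 0.2506] x ang -79.6 z [-0.001 -0.    -1.   ] w 0.0318 F [ 0.7 -0.3 -0.5]
shift [-0.0439 -0.0413  0.1246] len 0.138
turn/5deg [ 0.016  0.    -0.02 ]
[257.75405666  86.66349198]
[259.73249104 264.6305552 ]
[257.53731956 178.05758884]
```

View pics/w6.png

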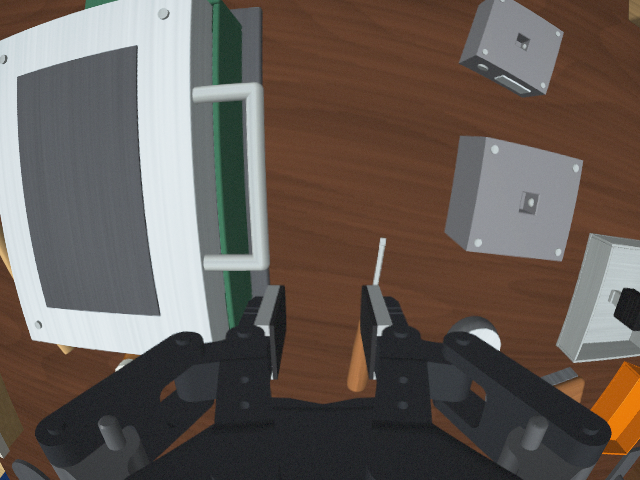

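The bar handle's centreline runs from (257,92) to (261,264), matching the top-view prediction within about 1 px at mid-length. The plug lies in the tub at (625,305), tipped over but inside. Descending over the bar.

send_rows([
  [[-0.022,-0.021,0],[0,0,0]],
  [[-0.022,-0.0205,0.02],[0,0,0]],
  [[0,0,0.03],[0,0,0]],
  [[0,0,0.03],[0,0,0]],
  [[0,0,0.02],[0,0,0]],
  [[0,0,0.015],[0,0,0]],
  [[0,0,0.0095],[0,0,0]],
  [[0,0,0],[0,0,0]],
  [[0,0,0],[0,0,0]],
])

```text
clock: 12.38
tcp_pos: [0.5803, 0.1414, 0.1276]
orientation: [-2.414, 2.009, -0.001]
contact_force: [-0.2, -0.2, -0.0]
grip_width: 0.0321
```

Run:
```python
from h import *
plan([.579,.1408,.126],-79.5)
f=grab_frame("wrist");cv2.imwrite("pics/w7.png",f["frame"][:,:,::-1])
```

```text
t 12.38 tcp [0.5803 0.1414 0.1276] x ang -79.54 z [ 0.001  0.    -1.   ] w 0.0321 F [-0.2 -0.2 -0. ]
shift [0.0004 0.0014 0.0016] len 0.002
turn/5deg [-0.015  0.001 -0.008]
```

View pics/w7.png

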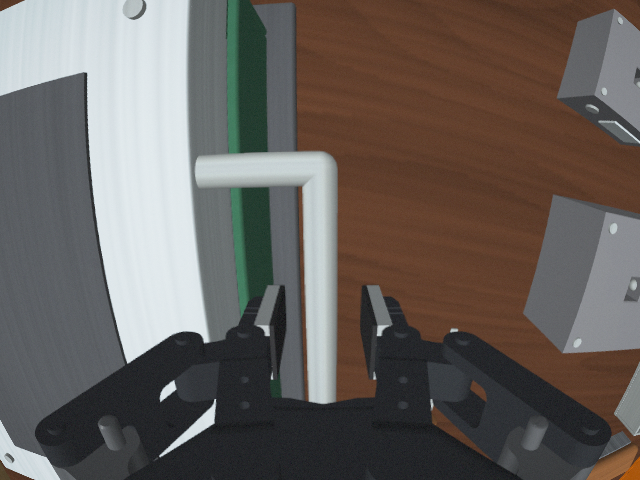

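The bar at (322,300) lies centred between the pads, which are at about 280 and 365. Closing.

send_rows([
  [[0,0,0],[0,0,0]],
  [[0,0,0],[0,0,0]],
  [[0,0,0],[0,0,0]],
  [[0,0,0],[0,0,0]],
  [[0,0,0],[0,0,0]],
  [[0,0,0],[0,0,0]],
], fingers=255, grip_force=60)

```text
clock: 13.18
tcp_pos: [0.58, 0.1419, 0.127]
orientation: [-2.414, 2.008, -0.0]
contact_force: [1.0, 5.0, 0.4]
grip_width: 0.0101
```

Run:
```python
from h import *
plan([.579,.1408,.126],-79.5)
o=r.get_obs();g0=o["tcp_pos"]+[0,0,.019]
# arc with tool held vertical: along hood y (tool -x) and up (tool -z), from current handle
rad=np.hypot(.242,.04);a0=np.arctan2(.04,.242)
prev=(0,0)
for d in range(5,55,5):
    a=a0+np.radians(d); y=-rad*np.cos(a)+.242; z=rad*np.sin(a)-.04
    print(d,"tool dx %.4f dz %.4f"%(-(y-prev[0]),-(z-prev[1])),"tot",round(y,4),round(z,4)); prev=(y,z)
```

```text
t 13.18 tcp [0.58   0.1419 0.127 ] x ang -79.5 z [ 0.001  0.001 -1.   ] w 0.0101 F [1.  5.  0.4]
shift [0.0009 0.0012 0.001 ] len 0.002
turn/5deg [-0.01   0.008 -0.001]
5 tool dx -0.0044 dz -0.0209 tot 0.0044 0.0209
10 tool dx -0.0062 dz -0.0205 tot 0.0106 0.0414
15 tool dx -0.0080 dz -0.0199 tot 0.0186 0.0613
20 tool dx -0.0097 dz -0.0191 tot 0.0283 0.0804
25 tool dx -0.0113 dz -0.0182 tot 0.0396 0.0985
30 tool dx -0.0128 dz -0.0171 tot 0.0524 0.1156
35 tool dx -0.0143 dz -0.0159 tot 0.0667 0.1316
40 tool dx -0.0156 dz -0.0146 tot 0.0823 0.1462
45 tool dx -0.0168 dz -0.0132 tot 0.0992 0.1594
50 tool dx -0.0179 dz -0.0117 tot 0.1171 0.1711
```

send_rows([
  [[-0.002,0,-0.0105],[0,0,0]],
  [[-0.0024,0,-0.0104],[0,0,0]],
  [[-0.003,0,-0.0103],[0,0,0]],
  [[-0.0032,0,-0.0102],[0,0,0]],
  [[-0.0038,0,-0.01],[0,0,0]],
  [[-0.0042,0,-0.0099],[0,0,0]],
  [[-0.0047,0,-0.0096],[0,0,0]],
  [[-0.005,0,-0.0095],[0,0,0]],
  [[0,0,0],[0,0,0]],
  [[0,0,0],[0,0,0]],
])

```text
clock: 14.42
tcp_pos: [0.5749, 0.1679, 0.2072]
orientation: [2.413, -2.01, 0.002]
contact_force: [3.5, -2.8, -1.8]
grip_width: 0.01
```

Run:
```python
from h import *
plan([.579,.1408,.126],-79.5)
f=grab_frame("wrist");cv2.imwrite("pics/w8.png",f["frame"][:,:,::-1])
```

```text
t 14.43 tcp [0.5749 0.1679 0.2072] x ang -79.6 z [ 0.    -0.001 -1.   ] w 0.01 F [ 3.5 -2.8 -1.8]
shift [0.0273 0.0008 0.0812] len 0.086
turn/5deg [-0.001 -0.014 -0.019]
```

View pics/w8.png

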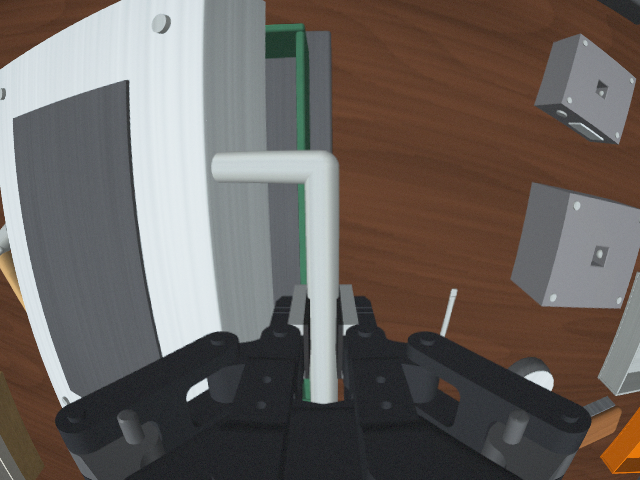

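The hood has lifted clear of the green case, with the bar still between the pads at (322,300). Continuing along the arc to 50°.

send_rows([
  [[-0.0055,0,-0.0092],[0,0,0]],
  [[-0.0058,0,-0.009],[0,0,0]],
  [[-0.0062,0,-0.0087],[0,0,0]],
  [[-0.0066,0,-0.0084],[0,0,0]],
  [[-0.007,0,-0.0081],[0,0,0]],
  [[-0.0073,0,-0.0078],[0,0,0]],
  [[-0.0076,0,-0.0075],[0,0,0]],
  [[-0.008,0,-0.0071],[0,0,0]],
  [[-0.0083,0,-0.0068],[0,0,0]],
  [[-0.0085,0,-0.0064],[0,0,0]],
  [[-0.0088,0,-0.006],[0,0,0]],
  [[-0.0091,0,-0.0057],[0,0,0]],
  [[0,0,0],[0,0,0]],
  [[0,0,0],[0,0,0]],
  [[0,0,0],[0,0,0]],
])

```text
clock: 16.35
tcp_pos: [0.5589, 0.2519, 0.3002]
orientation: [2.408, -2.011, 0.007]
contact_force: [-4.1, -15.1, 16.7]
grip_width: 0.0095
```

Run:
```python
from h import *
plan([.579,.1408,.126],-79.5)
for n in ["wrist","scene","top"]:
    f=grab_frame(n);cv2.imwrite(f"pics/{n}9.png",f["frame"][:,:,::-1])
```

```text
t 16.35 tcp [0.5589 0.2519 0.3002] x ang -79.74 z [ 0.    -0.006 -1.   ] w 0.0095 F [ -4.1 -15.1  16.7]
shift [ 1.119e-01 -1.000e-04  1.749e-01] len 0.208
turn/5deg [ 0.007 -0.069 -0.048]
```

View pics/wrist9.png

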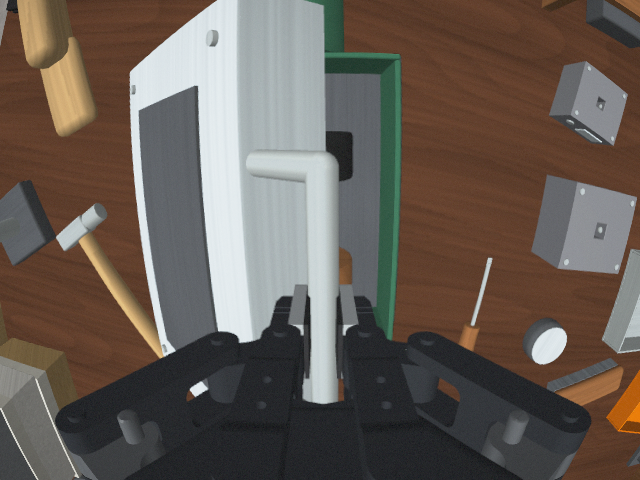

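View pics/scene9.png

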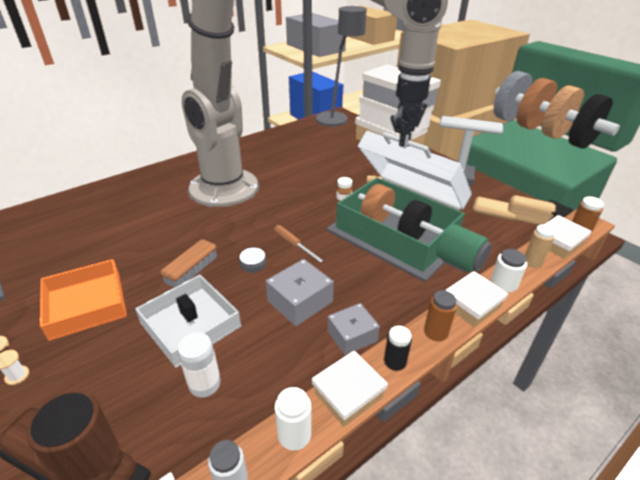

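View pics/top9.png

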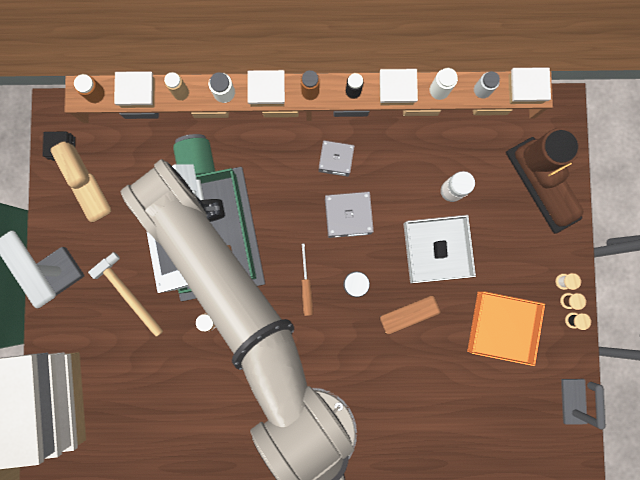

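The wheels are visible under the raised hood. The plug is in the tub at top-view (440,249), and the bystanders look unmoved. The tool shows about 22 N of radial force from a small arc error, so I'll ease outward and then measure the angle visually.

send_rows([
  [[0.001,0,-0.002],[0,0,0]],
  [[0.001,0,-0.0015],[0,0,0]],
  [[0,0,0],[0,0,0]],
  [[0,0,0],[0,0,0]],
  [[0,0,0],[0,0,0]],
  [[0,0,0],[0,0,0]],
])

```text
clock: 17.25
tcp_pos: [0.5585, 0.2536, 0.3014]
orientation: [2.413, -2.009, 0.0]
contact_force: [-1.3, -5.8, 4.4]
grip_width: 0.0095
```

Run:
```python
from h import *
plan([.58,.1419,.127],-79.5)
g=grab_frame("scene");f=grab_frame("wrist")
s=g["frame"][:,:,::-1]
cv2.imwrite("pics/s10.png",cv2.resize(s[110:250,330:500],None,fx=4.5,fy=4.2,interpolation=cv2.INTER_CUBIC))
cv2.imwrite("pics/w10.png",f["frame"][:,:,::-1])
# predicted front-top hood edge corners for angles (hood local: handle y=-242,z=40; top face z=50, front y=-200, x +-140)
c,sn=np.cos(np.radians(10.5)),np.sin(np.radians(10.5))
hx=np.array([.58,.1419])+.242*np.array([-sn,c]);H=np.array([*hx,.105])
# use scene to predict corner pixels in crop
for d in (46,48,50,52,54):
    a=np.radians(d);out=[]
    for x,y,z in [(-.14,-.2,.05),(.14,-.2,.05),(-.14,-.2,0),(.14,-.2,0)]:
        Y=y*np.cos(a)+z*np.sin(a);Z=-y*np.sin(a)+z*np.cos(a)
        q=H+np.array([x*c-Y*sn,x*sn+Y*c,Z]);out.append(((proj(g,q)-[330,110]+.5)*[4.5,4.2]).round(0).tolist())
    print(d,out)
```

```text
t 17.25 tcp [0.5585 0.2536 0.3014] x ang -79.55 z [-0.001 -0.001 -1.   ] w 0.0095 F [-1.3 -5.8  4.4]
shift [ 0.1136 -0.0011  0.1745] len 0.208
turn/5deg [ 0.014 -0.014 -0.01 ]
46 [[166.0, 96.0], [587.0, 237.0], [126.0, 164.0], [541.0, 314.0]]
48 [[173.0, 88.0], [594.0, 228.0], [132.0, 154.0], [548.0, 303.0]]
50 [[179.0, 81.0], [601.0, 219.0], [138.0, 145.0], [554.0, 293.0]]
52 [[186.0, 73.0], [607.0, 210.0], [144.0, 136.0], [561.0, 282.0]]
54 [[193.0, 66.0], [614.0, 202.0], [150.0, 128.0], [567.0, 272.0]]
```

View pics/s10.png

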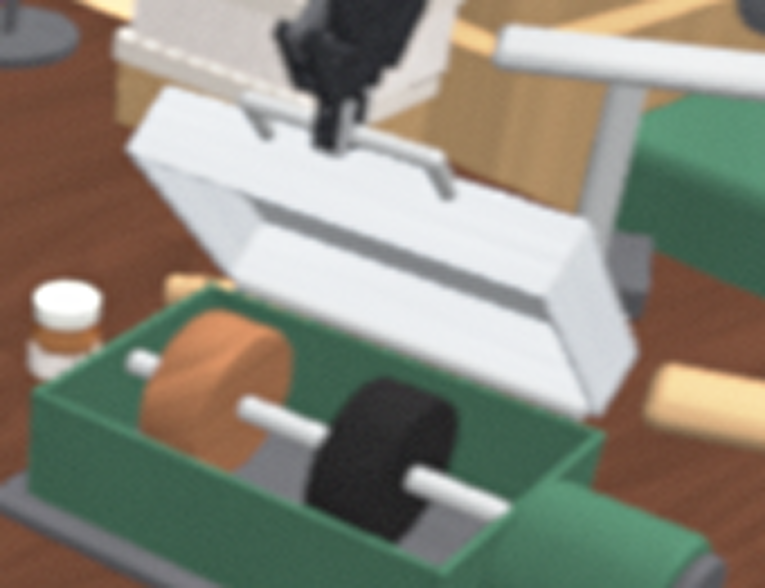

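View pics/w10.png

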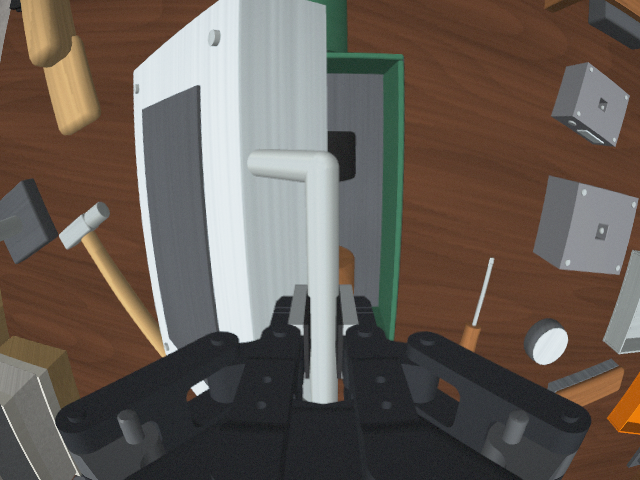

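Run:
```python
from h import *
from scipy.optimize import least_squares
g=grab_frame("scene")
s=cv2.imread("pics/scene0.png")
cv2.imwrite("pics/s0.png",cv2.resize(s[150:290,325:475],None,fx=5,fy=4.2,interpolation=cv2.INTER_CUBIC))
```

```text
(no output)
```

View pics/s0.png

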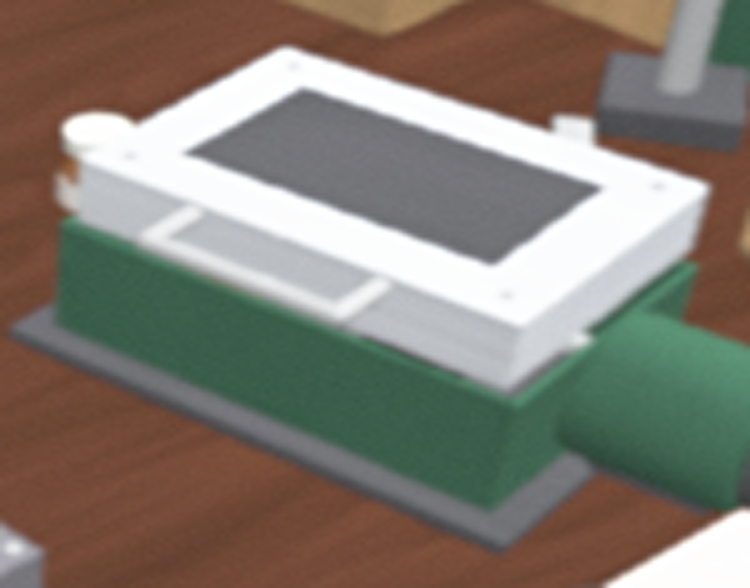

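Run:
```python
from h import *
from scipy.optimize import least_squares
g=grab_frame("scene")
S=lambda P:np.array([325,150])+(np.array(P)+.5)/[5,4.2]-.5
O=lambda P:np.array([330,110])+(np.array(P)+.5)/[4.5,4.2]-.5
shutL=[(-.14,-.2,.05),(.14,-.2,.05),(.14,0,.05),(-.14,0,.05),(-.14,-.2,0),(.14,-.2,0)]
shutP=S([(80,157),(522,326),(708,186),(288,46),(78,217),(512,390)])
opL=[(-.14,-.2,.05),(.14,-.2,.05),(-.14,-.2,0),(.14,-.2,0)]
opP=O([(165,87),(588,222),(128,148),(545,295)])
def pt(H,yaw,d,l):
    x,y,z=l;Y=y*np.cos(d)+z*np.sin(d);Z=-y*np.sin(d)+z*np.cos(d);c,s=np.cos(yaw),np.sin(yaw)
    return H+np.array([x*c-Y*s,x*s+Y*c,Z])
def res(q,parts=False):
    a=[proj(g,pt(q[:3],q[3],0,l))-p for l,p in zip(shutL,shutP)]
    b=[proj(g,pt(q[:3],q[3],q[4],l))-p for l,p in zip(opL,opP)]
    return np.concatenate(a+b+[(q[2:3]-.105)*500])
s=least_squares(res,[.535,.379,.105,.18,.87])
print(s.x[:3].round(4),np.degrees(s.x[3:]).round(2),res(s.x).round(1))
q=s.x;print("handle shut",pt(q[:3],q[3],0,(0,-.242,.04)),"open",pt(q[:3],q[3],q[4],(0,-.242,.04)),"50:",pt(q[:3],q[3],np.radians(50),(0,-.242,.04)))
o=r.get_obs();print(o["tcp_pos"]+[0,0,.019],o["contact_force"].round(1))
```

```text
[0.5324 0.3766 0.105 ] [11.05 48.96] [ 0.1 -0.2  0.3 -0.7  0.4 -0.2 -0.5  0.5 -0.1  0.5 -0.9 -0.1  0.6 -0.6
  0.5 -0.  -0.3  0.5 -0.1  0.4 -0. ]
handle shut [0.5788171  0.13911815 0.14496694] open [0.55710142 0.25031097 0.3137698 ] 50: [0.55637426 0.25403432 0.3160612 ]
[0.55852975 0.25359985 0.32040334] [-0.1 -4.7  4.4]
```

Visual estimate is 49.0°, chord estimate 50.2°. I'll nudge by about 0.4° and let it settle.

send_rows([
  [[-0.0015,0,-0.001],[0,0,0]],
  [[0,0,0],[0,0,0]],
  [[0,0,0],[0,0,0]],
  [[0,0,0],[0,0,0]],
  [[0,0,0],[0,0,0]],
  [[0,0,0],[0,0,0]],
  [[0,0,0],[0,0,0]],
  [[0,0,0],[0,0,0]],
])

```text
clock: 18.45
tcp_pos: [0.5582, 0.2551, 0.3024]
orientation: [2.413, -2.009, 0.0]
contact_force: [-1.4, -5.5, 3.8]
grip_width: 0.0097
```

Run:
```python
from h import *
plan([.58,.1419,.127],-79.5)
o=r.get_obs();d=o["tcp_pos"]-[.58,.1419,.127]
print("chord deg",np.degrees(2*np.arcsin(np.linalg.norm(d)/2/np.hypot(.242,.04))),"max qvel",abs(o["qvel"]).max())
a=cv2.imread("pics/scene0.png")[:,:,::-1];g=grab_frame("scene")["frame"]
t=grab_frame("top")["frame"];cv2.imwrite("pics/end.png",np.hstack([cv2.resize(g[130:430],(400,300)),cv2.resize(t[130:430,300:620],(400,375))[:300]])[:,:,::-1])
```

```text
t 18.45 tcp [0.5582 0.2551 0.3024] x ang -79.54 z [-0.001 -0.001 -1.   ] w 0.0097 F [-1.4 -5.5  3.8]
shift [ 0.1151 -0.0011  0.1755] len 0.21
turn/5deg [ 0.014 -0.014 -0.008]
chord deg 50.6600314468626 max qvel 0.0023554466823918867
```

View pics/end.png

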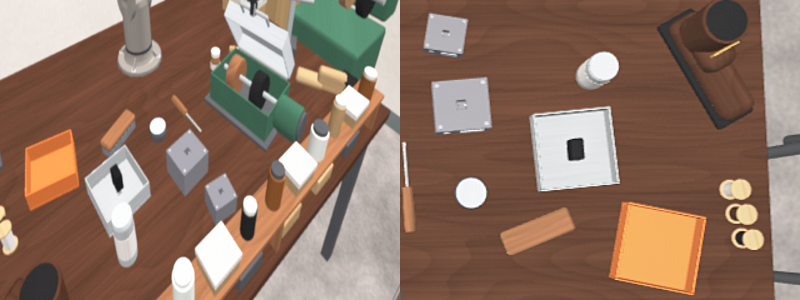

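The hood is held open (scene crop, about (260,45)). The plug is in the steel tub at (575,149) in the right half, the socket is empty and the bystanders are in place. Handing in.

```bash
python3 -c "
from bench import r
print(r.hand_in())"
```

```text
the job is handed in; nothing more can be done
None
```

I pulled the isolating plug out of the larger isolator box and set it in the steel tub. Then I lifted the hood by its bar and handed in, at about 18.5 s, while still holding the hood at about 50°.

- **Plug:** the last pictures show it in the tub and the socket empty. I could not tell for sure whether it is standing or has tipped over; it is inside the tub either way.
- **Hood angle:** two checks disagreed slightly. The handle's travel gave 50.7° at the end. The scene-camera corner fit gave 49.0° before a final nudge of about 0.4°, so roughly 49.4° after it. I did not repeat the fit after the nudge.
- **Forces and stillness:** the arm was still, with about 7 N at the wrist at the end. A reading of about 23 N came up on the first stop at 50° and was eased off before handing in.
- **Other things:** the bystanders look unmoved in the final views; I checked this by eye only.

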